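Let a lime out of the lever hopper without slamming its lid

TASK

Two identical fruit hoppers stand on the counter; one holds a lime. With the fingers, press that hopper's black lever pad all the way down and hold it a moment, so that its lid stands fully up and the lime rolls to the end of the chute; then ease the lever back up over two or three seconds, so that the lid comes down shut without slamming, and move clear. Work the lid by its lever only, never touch or pick up the lime, and leave the empty hopper and everything else on the counter alone.

Things in the scene. Friction and masses are not known exactly. Their poses are not given: they have to be found in the camera images.
- hopper_a: Fixed hopper holding one lime. Origin: centre of its underside; x from the staff (robot) side to the serving side, y left, z up. In mm: open-topped steel bin x -70 to 45, y -33 to 33, 145 tall; floor sloping from 85 high at x -60 to 21 at the chute's end wall (x 181); chute 58 wide, walls 68 high. Lever along y 47, pivot x -30, z 135. Clear lid hinged at x 30, z 140 shuts off the chute.
- pad_a (a point): Centre of the top of the black press pad (36 along x, 40 along y, 8 thick) on the staff-side end of hopper_a's lever, level while the lever is up: then at x -180, y 47, z 143 mm in the hopper's frame, 150 mm from the pivot. Moves with the lever: down about 53 mm in all, then sloping 0.36 rad. Nothing stands under it.
- lever_a (a joint): Lever of hopper_a, rad: 0 up at rest (lid shut), 0.36 pressed down to its stop. A spring pushes it back up all the way; about 3 to 4 N down on the pad presses it. Let go, it flies up and the lid slams.
- lid_a (a joint): Lid of hopper_a, rad: 0 shut, about 0.97 fully up (nearly level, pointing to the serving side). Linked to the lever by a pin in a slotted arm: 2.7 times the lever's angle.
- lime_center (a point): Centre of the lime, a green ball 46 mm across with a small brown stalk end, about 70 g. At first it leans on the shut lid of hopper_a (x 29, z 85 mm in its frame). With the lid up it rolls down the chute in under a second to rest against the end wall (about x 157, z 50 mm).
- hopper_b: Same but empty: leave alone. Origin: centre of its underside; x from the staff (robot) side to the serving side, y left, z up. In mm: open-topped steel bin x -70 to 45, y -33 to 33, 145 tall; floor sloping from 85 high at x -60 to 21 at the chute's end wall (x 181); chute 58 wide, walls 68 high. Lever along y 47, pivot x -30, z 135. Clear lid hinged at x 30, z 140 shuts off the chute.
- pad_b (a point): Centre of the top of the black press pad (36 along x, 40 along y, 8 thick) on the staff-side end of hopper_b's lever, level while the lever is up: then at x -180, y 47, z 143 mm in the hopper's frame, 150 mm from the pivot. Moves with the lever: down about 53 mm in all, then sloping 0.36 rad. Nothing stands under it.
- lever_b (a joint): Lever of hopper_b, rad: 0 up at rest (lid shut), 0.36 pressed down to its stop. A spring pushes it back up all the way; about 3 to 4 N down on the pad presses it. Let go, it flies up and the lid slams.
- lid_b (a joint): Lid of hopper_b, rad: 0 shut, about 0.97 fully up (nearly level, pointing to the serving side). Linked to the lever by a pin in a slotted arm: 2.7 times the lever's angle.
- paper_cup: Bystander: loose paper cup, 72 across, 90 tall, between the hoppers (sizes in mm; origin at the centre of its underside). Leave it where it is.
- syrup_jar: Bystander: loose amber jar, 60 across, 100 tall, between the hoppers, further away (sizes in mm; origin at the centre of its underside). Leave it where it is.
- mug: Bystander: loose white mug, 80 across, 90 tall, on the left (sizes in mm; origin at the centre of its underside). Leave it where it is.
- shaker: Bystander: loose aluminium cocktail shaker, 86 across, 175 tall, on the left, further away (sizes in mm; origin at the centre of its underside). Leave it where it is.
- fruit_bowl: Bystander: loose steel bowl, 170 across, 60 tall, on the right, further away (sizes in mm; origin at the centre of its underside). Leave it where it is.
- spoon: Bystander: loose steel spoon lying flat, near the robot (sizes in mm; origin at the centre of its underside). Leave it where it is.
- napkin_box: Bystander: loose black box 100 x 120 x 70 tall, on the right (sizes in mm; origin at the centre of its underside). Leave it where it is.

How it is judged:
By the outcome, as a careful person would: the job done as asked, in the order asked, and still so for the second after the job is handed in, with the robot touching nothing.
It also fails if it takes over 42 s, if anything falls off the work surface, if the arm or the gripper's body presses on something with over 40 N, if the wrist force passes 120 N, or if a joint passes its speed limit or range.

ROBOT

A 6-joint arm with a two-finger parallel gripper is mounted at the origin on the work surface. World frame = base frame: x ahead of the robot, y to its left, z up, the work surface at z = 0. Lengths are in m, angles in rad, forces in N, time in s.
With the tool pointing down it reaches from about 0.35 to 0.975 m from the base axis. Payload 4.9 kg.
Tool frame: the origin (TCP) lies at the very end of the fingers, on their centre line; the grasp point (between the pads) lies manip.grip_point_offset behind it (manip.grip_point_offset is the distance from the TCP to the grasp point, in m); z points along the fingers, y is the line along which they close (so a half turn about z gives the same grasp; the last joint's range is limited). The gripper opens to 85 mm and grips with 20 to 120 N. Pads are 22 mm wide; open, the fingers measure 114 mm over their backs; the gripper's body (76 mm by 85 mm) begins 54 mm behind the grasp point. The pads swing forward as they close: fully open they stand 13 mm farther back than shut.
Start: joints at [1.038, 0.053, 1.613, -0, 1.476, -0.119], TCP at [0.251, 0.572, 0.202] pointing down, gripper open.
Joint ranges: [-3.01, 3.01], [-1.01, 2.22], [0.06, 2.58], [-1.02, 4.17], [0.09, 2.62], [-3.14, 3.14]. Speed limits (rad/s): [2.57, 2.57, 3.14, 3.14, 3.14, 3.14].

INTERFACE

Orientations are given as a unit quaternion [w, x, y, z].
In Python, from plant import manip gives the robot as it stands.
- The arm moves only by the shell command python3 -m crank 'ROWS' [OPENING]. ROWS is JSON, a list of rows, each an object of numbers: "x", "y", "z": the shift along the tool's x, y, z in cm; "turn": the turn about the tool's z in rad. In form: [{"x": .., "y": .., "z": .., "turn": ..}, ...]. A call has 1 to 5 rows; each row shifts and turns the commanded pose from where the row before left it, along the tool's axes as they then stand; what a row does not reach is not made up. A row lasts 1/10 s, in which the tool goes at most 50 mm and 8.59 degrees, less where a joint would pass 70% of its speed; a pose out of reach is approached as far as the arm can. A call with a gripper value outside its range is refused whole. OPENING is the opening in per cent of the stroke, from 0 (shut) to 100 (fully open), set as the call begins (- or left out, the last holds). The fingers move at their own pace and stop on an object; the grip force is fixed at half the most. Time passes only in rows, so rows that do not move let the fingers close. It gives the time, the measured TCP pose, the force, the opening and the grip force at its end, in the units of the state.
- manip.state(): the state, without advancing time (a new reading comes with each control period).
- manip.grab_frame(name): name is "scene" or "top" or "wrist"; returns (picture, depth): 400x640x3 uint8, red, green, blue; 400x640 float32, m along the optical axis (not along the pixel's ray), 0 where there is no reading.
- manip.camera_model(name): a dict with "mtx" (3x3 intrinsics, pixels), "k1" (the pictures are not rectified: a ray, as slopes to the right and down, at radius r is drawn at 1 + k1 r^2 times it, then the intrinsics apply), "world_to_cam" (4x4, takes a point from world to camera coordinates). Camera axes: x right, y down, z forward; pixel columns grow to the right and rows downward; lengths in m; the calibration is good to about 2 mm. A picture is of the moment at which its call begins: read the wrist's pose just before it. camera_model takes no time and is no camera call; for the wrist camera it gives the pose at the moment of the call.
- manip.job_done(): hands the job in; it is judged then, once.
The state is a dict: "time": time; "joint_pos": joint angles; "joint_vel": joint speeds; "joint_efforts": joint torques, N m; "tool_pos": TCP position; "tool_rot": TCP orientation; "contact_force": force on the tool from outside, world axes, zero at the start; "ft_torque": the same for the moment, N m; "gripper_width": opening from 0.0 (shut) to 1.0 (fully open); "grasp_force": force on a finger pad.
Only numpy, scipy, OpenCV 4.12 (cv2) and the standard library are available. Lean on these libraries where they do the work, as an engineer would, in place of code of your own. Each camera call takes 0.05 s, during which the arm holds its last target. There are 200 camera calls.

## Working session

There is one attempt and no reset: what is moved stays moved. The work goes in short steps, Python scripts to look and compute and a shell command to move; the robot and the scene stay as the last step left them, time stands still between calls to the robot, and variables do not carry over. Pictures are saved under pics/ and viewed, at most 10 in all, crops included, and the job is handed in when it is done.

```bash
mkdir -p pics; python3 - <<'E'
from plant import manip
import cv2,numpy as np
for n in ("scene","top"):
    p,d=manip.grab_frame(n); cv2.imwrite(f"pics/{n}.png",p[:,:,::-1]); np.savez(f"{n}.npz",p=p,d=d)
    print(n,manip.camera_model(n))
s=manip.state(); print(s["tool_pos"],s["tool_rot"],s["time"],s["gripper_width"],s["contact_force"],manip.grip_point_offset)
E
```

```text
scene {'mtx': array([[507.83150827,   0.        , 323.13371497],
       [  0.        , 507.83150827, 208.76070271],
       [  0.        ,   0.        ,   1.        ]]), 'k1': -0.003316853887553643, 'world_to_cam': array([[-0.84747479,  0.53038893, -0.02177297,  0.4797567 ],
       [ 0.37660164,  0.57182897, -0.72882292, -0.13594426],
       [-0.3741092 , -0.62585878, -0.68435597,  1.86109952],
       [ 0.        ,  0.        ,  0.        ,  1.        ]])}
top {'mtx': array([[451.06880267,   0.        , 315.42566456],
       [  0.        , 451.06880267, 191.22649964],
       [  0.        ,   0.        ,   1.        ]]), 'k1': 0.0017228938128852486, 'world_to_cam': array([[-0.01722236, -0.99933779, -0.03205279,  0.03005953],
       [-0.98035019,  0.02317839, -0.19589862,  0.59970951],
       [ 0.19651182,  0.02804912, -0.98010017,  1.3334304 ],
       [ 0.        ,  0.        ,  0.        ,  1.        ]])}
[0.25099495 0.57170248 0.20047584] [-2.99692128e-04  2.05437600e-01  9.78669758e-01 -8.98706586e-04] 0.1 1.0021950918945708 [ 0.00554083  0.7491052  -0.86044051] 0.0187
```

View pics/top.png

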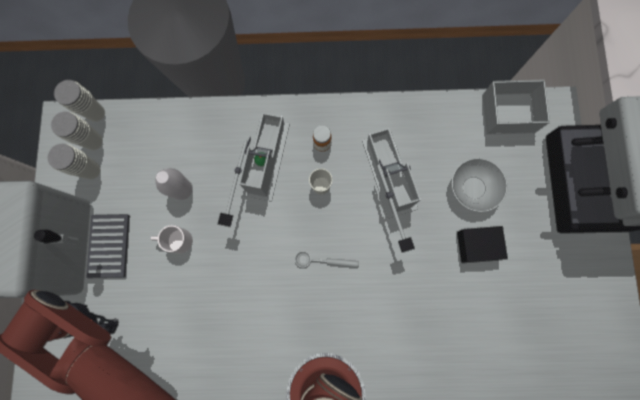

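View pics/scene.png

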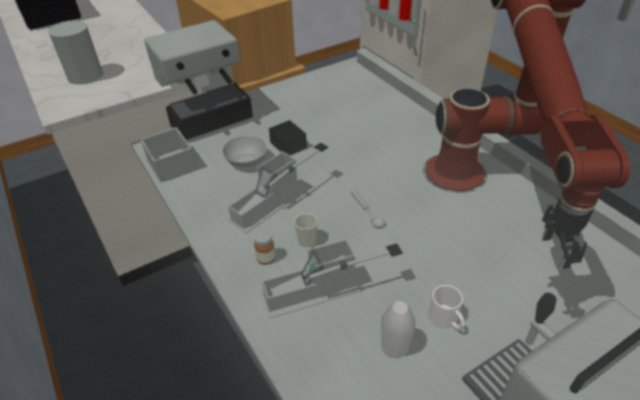

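The top view shows the lime (260,160) in the left hopper, whose black pad is at (225,220); the scene view shows that pad at about (394,250). Next I locate the pad in both views and check the lever direction.

```bash
cat > h.py <<'E'
import numpy as np,cv2
from plant import manip
def ray(n,uv,M=None):
    M=M or manip.camera_model(n);K=M["mtx"];T=M["world_to_cam"]
    q=np.array([(uv[0]-K[0,2])/K[0,0],(uv[1]-K[1,2])/K[1,1]]);s=q.copy()
    for _ in range(5): s=q/(1+M["k1"]*(s@s))
    R=T[:3,:3];return -R.T@T[:3,3],R.T@np.r_[s,1]
def onplane(n,uv,z,M=None):
    o,d=ray(n,uv,M);return o+d*(z-o[2])/d[2]
def blob(mask,u,v,r):
    m=np.zeros(mask.shape,np.uint8);m[v-r:v+r,u-r:u+r]=mask[v-r:v+r,u-r:u+r]
    k,l,st,c=cv2.connectedComponentsWithStats(m);i=1+np.argmax(st[1:,4]);return c[i],st[i],(l==i)
E
python3 - <<'E'
from h import *
P={}
for n,u,v in (("top",225,220),("scene",394,250)):
    z=np.load(n+".npz");p=z["p"].astype(int);c,st,m=blob(p.max(2)<50,u,v,14)
    print(n,c,st,onplane(n,c,.143)); P[n]=ray(n,c)
    print(cv2.minAreaRect(np.argwhere(m)[:,::-1].astype(np.float32)), np.median(z["d"][m]))
(o1,d1),(o2,d2)=P["top"],P["scene"]
t=np.linalg.lstsq(np.c_[d1,-d2],o2-o1,rcond=None)[0];print("tri",o1+d1*t[0],o2+d2*t[1])
p=np.load("top.npz")["p"].astype(int);c,st,m=blob((p[...,1]>p[...,0]+30)&(p[...,1]>p[...,2]+20),260,160,20)
print("lime",c,st,onplane("top",c,.09))
E
```

```text
top [224.92380952 219.17142857] [219 214  13  11 105] [0.50752759 0.27789134 0.143     ]
((224.9615478515625, 219.1923065185547), (10.982502937316895, 9.41357421875), 11.309932708740234) 1.301078Traceback (most recent call last):
  File "<stdin>", line 4, in <module>
  File "h.py", line 12, in blob
    k,l,st,c=cv2.connectedComponentsWithStats(m);i=1+np.argmax(st[1:,4]);return c[i],st[i],(l==i)
                                                     ~~~~~~~~~^^^^^^^^^^
    return _wrapfunc(a, 'argmax', axis=axis, out=out, **kwds)
    return bound(*args, **kwds)
ValueError: attempt to get argmax of an empty sequence
```

```bash
python3 - <<'E'
from h import *
P={}
for n,u,v in (("top",225,220),("scene",394,250)):
    z=np.load(n+".npz");p=z["p"].astype(int);c,st,m=blob(p.max(2)<75,u,v,14)
    print(n,c,st,onplane(n,c,.141)); P[n]=ray(n,c)
(o1,d1),(o2,d2)=P["top"],P["scene"]
t=np.linalg.lstsq(np.c_[d1,-d2],o2-o1,rcond=None)[0];print("tri",o1+d1*t[0],o2+d2*t[1])
p=np.load("top.npz")["p"].astype(int)
c,st,m=blob((p[...,1]>p[...,0]+30)&(p[...,1]>p[...,2]+20),260,160,20)
L=onplane("top",c,.09);print("lime",c,st[4],L)
pad=onplane("top",(224.95,219.2),.143)
# hopper frame: pad->lime vector = (209,-47)
w=L-pad;print("yaw",np.arctan2(w[1],w[0])-np.arctan2(-.047,.209),np.hypot(w[0],w[1]))
s=cv2.resize(np.load("top.npz")["p"][90:250,200:320,::-1],None,fx=4.5,fy=3.7*1.0);s=cv2.resize(np.load("top.npz")["p"][100:240,200:320,::-1],None,fx=4.2,fy=4.2,interpolation=2)
cv2.imwrite("pics/topc.png",s)
E
```

```text
top [224.88148148 219.3037037 ] [218 213  15  13 135] [0.50742767 0.27847235 0.141     ]
scene [394.02197802 249.59340659] [388 245  13  10  91] [0.50728097 0.2801578  0.141     ]
tri [0.50757554 0.27871719 0.1399509 ] [0.50666152 0.27947977 0.14000004]
lime [259.3        160.14285714] 70 [0.69569502 0.18791902 0.09      ]
yaw -0.22430304409616156 0.2086141660172785
```

View pics/topc.png

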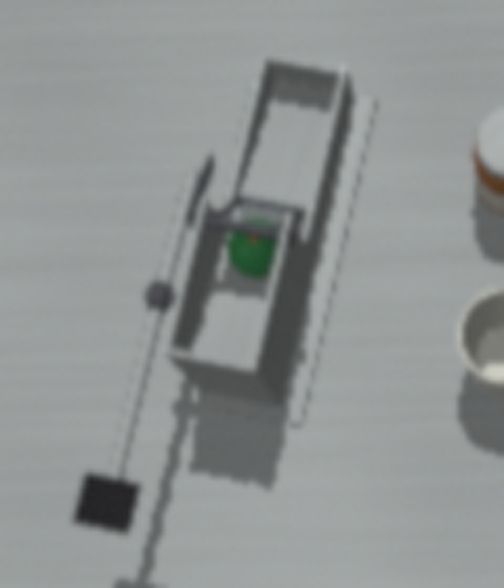

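The crop shows the lever running from the pad (106,502) to the pivot (160,295), so the hopper's yaw is about -0.24. I'll shut the fingers and go above the pad.

```bash
python3 - <<'E'
from h import *
a=onplane("top",(225.2,219.4),.139);b=onplane("top",(200+160/4.2,100+295/4.2),.135);print(a,b,np.arctan2(*(b-a)[1::-1]),np.hypot(*(b-a)[:2]))
E
python3 -m crank '[{"x":-3.5,"y":-1.6},{"x":-3.5,"y":-1.6},{"x":-3.5,"y":-1.6},{"x":-3.5,"y":-1.6},{"x":-3.5,"y":-1.6}]' 0
python3 -m crank '[{"x":-3.5,"y":-1.7},{"x":-3.5,"y":-1.7},{"x":-3.5,"y":-1.7},{"x":-3.5,"y":-1.7},{"x":-3.5,"y":-1.7}]'
python3 -m crank '[{"turn":-0.09},{"turn":-0.09},{},{}]'
python3 - <<'E'
from h import *
from scipy.spatial.transform import Rotation as R
s=manip.state();q=s["tool_rot"];r=R.from_quat(np.r_[q[1:],q[0]])
print(r.as_matrix().round(3),s["tool_pos"],s["time"],s["contact_force"])
print("to pad, tool cm",100*r.inv().apply(np.array([.5075,.279,.143])-s["tool_pos"]))
p,d=manip.grab_frame("scene");cv2.imwrite("pics/s2.png",cv2.resize(p[130:310,240:460,::-1],None,fx=3,fy=3,interpolation=2))
E
```

```text
[0.50740877 0.27800543 0.139     ] [0.65394527 0.24373944 0.135     ] -0.2297116726492475 0.1504895476846314
[[-0.916  0.402 -0.001]
 [ 0.402  0.916 -0.002]
 [ 0.    -0.002 -1.   ]] [0.25099495 0.57170248 0.20047584] 0.1 [ 0.00554083  0.7491052  -0.86044051]
to pad, tool cm [-35.2565186  -16.47436405   5.77094015]schema error: expected keys x, y, z, turn
schema error: expected keys x, y, z, turn
schema error: expected keys x, y, z, turn
```

View pics/s2.png

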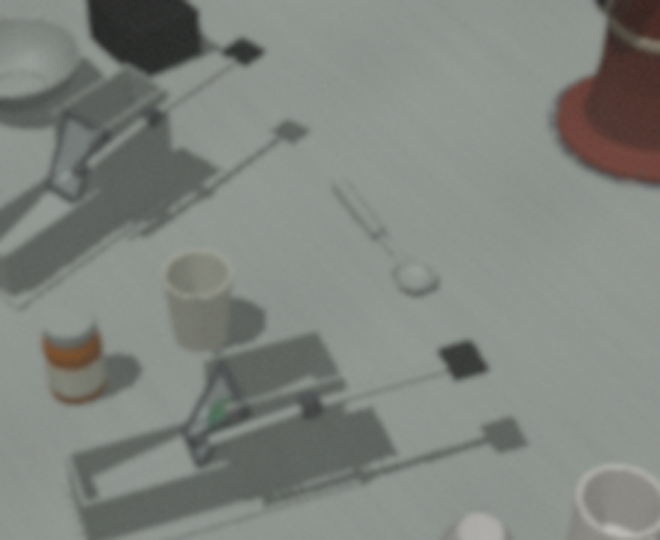

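The rows need all four keys and the arm has not moved; the picture shows the untouched scene, pad_a at crop (463,360). I'll resend with full rows.

```bash
python3 -m crank '[{"x":-3.5,"y":-1.6,"z":0,"turn":0},{"x":-3.5,"y":-1.6,"z":0,"turn":0},{"x":-3.5,"y":-1.6,"z":0,"turn":0},{"x":-3.5,"y":-1.6,"z":0,"turn":0},{"x":-3.5,"y":-1.6,"z":0,"turn":0}]' 0 && python3 -m crank '[{"x":-3.5,"y":-1.7,"z":0,"turn":0},{"x":-3.5,"y":-1.7,"z":0,"turn":0},{"x":-3.5,"y":-1.7,"z":0,"turn":0},{"x":-3.5,"y":-1.7,"z":0,"turn":0},{"x":-3.5,"y":-1.7,"z":0,"turn":0}]' && python3 -m crank '[{"x":0,"y":0,"z":0,"turn":-0.09},{"x":0,"y":0,"z":0,"turn":-0.09},{"x":0,"y":0,"z":0,"turn":0},{"x":0,"y":0,"z":0,"turn":0}]'
cat > st.py <<'E'
from h import *
from scipy.spatial.transform import Rotation as R
s=manip.state();q=s["tool_rot"];r=R.from_quat(np.r_[q[1:],q[0]])
print(r.as_matrix().round(3),s["tool_pos"],s["time"],s["contact_force"],s["gripper_width"])
print("to pad, tool cm",100*r.inv().apply(np.array([.5073,.279,.143])-s["tool_pos"]))
E
python3 st.py
```

```text
time: 0.65
tool_pos: [0.38, 0.4273, 0.2012]
tool_rot: [-0.0, 0.205, 0.979, -0.0]
contact_force: [-0.0, -1.3, -0.0]
gripper_width: 0.141
grasp_force: 0.0
time: 1.15
tool_pos: [0.506, 0.279, 0.2013]
tool_rot: [-0.0, 0.205, 0.979, -0.0]
contact_force: [0.2, -0.1, 0.1]
gripper_width: 0.001
grasp_force: 0.0
time: 1.55
tool_pos: [0.5052, 0.2804, 0.2013]
tool_rot: [-0.0, 0.117, 0.993, -0.0]
contact_force: [-0.4, 1.4, 0.1]
gripper_width: 0.002
grasp_force: 0.0
[[-0.972  0.233 -0.001]
 [ 0.233  0.972 -0.   ]
 [ 0.    -0.    -1.   ]] [0.50518955 0.28041567 0.20128896] 1.55 [-0.43529788  1.39238345  0.13950681] 0.001644618360109515
to pad, tool cm [-0.24080793 -0.08648622  5.82882028]
```

```bash
python3 -m crank '[{"x":-0.1,"y":-0.1,"z":1,"turn":0},{"x":-0.1,"y":0,"z":1,"turn":0},{"x":0,"y":0,"z":1,"turn":0},{"x":0,"y":0,"z":1,"turn":0},{"x":0,"y":0,"z":0.7,"turn":0}]'
python3 -m crank '[{"x":0,"y":0,"z":0.2,"turn":0},{"x":0,"y":0,"z":0.2,"turn":0},{"x":0,"y":0,"z":0.2,"turn":0},{"x":0,"y":0,"z":0.2,"turn":0},{"x":0,"y":0,"z":0.3,"turn":0}]'
python3 -m crank '[{"x":0,"y":0,"z":0.3,"turn":0},{"x":0,"y":0,"z":0.3,"turn":0},{"x":0,"y":0,"z":0,"turn":0}]'
python3 - <<'E'
from h import *
p,d=manip.grab_frame("scene");cv2.imwrite("pics/s3.png",cv2.resize(p[180:330,290:460,::-1],None,fx=4,fy=4,interpolation=2))
E
```

```text
time: 2.05
tool_pos: [0.5064, 0.2788, 0.1527]
tool_rot: [-0.001, 0.117, 0.993, -0.001]
contact_force: [0.0, 0.7, -0.9]
gripper_width: -0.001
grasp_force: 0.0
time: 2.55
tool_pos: [0.5075, 0.2792, 0.144]
tool_rot: [0.0, 0.117, 0.993, 0.0]
contact_force: [0.8, -0.5, 0.3]
gripper_width: 0.001
grasp_force: 0.0
time: 2.85
tool_pos: [0.5067, 0.2788, 0.1369]
tool_rot: [-0.001, 0.117, 0.993, -0.0]
contact_force: [-1.0, 1.0, -0.1]
gripper_width: 0.002
grasp_force: 0.0
```

View pics/s3.png

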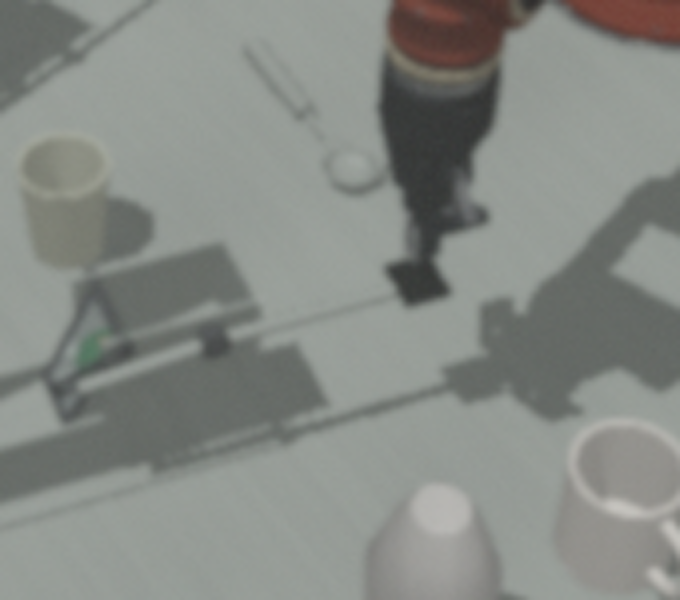

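The tip (430,260) is at or near the pad (418,282), but there is no clear force yet. I'll press 15 mm further and check whether the lever follows.

```bash
python3 -m crank '[{"x":0,"y":0,"z":0.3,"turn":0},{"x":0,"y":0,"z":0.3,"turn":0},{"x":0,"y":0,"z":0.3,"turn":0},{"x":0,"y":0,"z":0.3,"turn":0},{"x":0,"y":0,"z":0.3,"turn":0}]'
python3 - <<'E'
from h import *
p,d=manip.grab_frame("scene");w,d2=manip.grab_frame("wrist")
a=cv2.resize(p[190:310,290:450,::-1],(533,400),interpolation=2);b=cv2.resize(w[:,:,::-1],(640,400))[:,187:453]
cv2.imwrite("pics/s4.png",np.hstack([a,b])); 
s=manip.state();print(s["contact_force"],s["ft_torque"],s["tool_pos"])
E
```

```text
time: 3.4
tool_pos: [0.5071, 0.279, 0.1223]
tool_rot: [-0.0, 0.117, 0.993, -0.0]
contact_force: [0.1, -0.1, -0.4]
gripper_width: 0.0
grasp_force: 0.0
[ 0.37240919 -1.07469366  0.28884812] [-0.00087304 -0.04703061  0.01879969] [0.5067252  0.27883132 0.1218735 ]
```

View pics/s4.png

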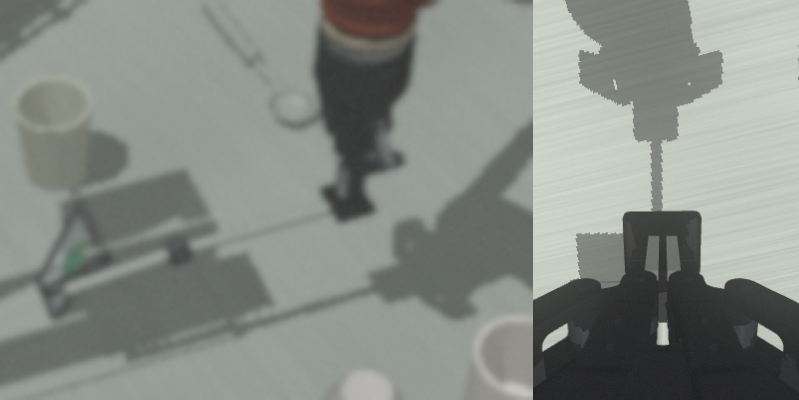

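The tip seems to sit at the pad (scene part about (347,203)), but without force; I check by depth whether the pad has moved.

```bash
python3 - <<'E'
from h import *
def proj(n,X):
    M=manip.camera_model(n);c=M["world_to_cam"]@np.r_[X,1];s=c[:2]/c[2];s=s*(1+M["k1"]*(s@s));return M["mtx"][:2,:2]@s+M["mtx"][:2,2],c[2]
s=manip.state();t=s["tool_pos"]
print("tcp in wrist",proj("wrist",t),"pad rest",proj("wrist",[.5073,.279,.143]),"scene tcp",proj("scene",t),"scene rest",proj("scene",[.5073,.279,.143]))
p,d=manip.grab_frame("wrist");M=manip.camera_model("wrist");T=np.linalg.inv(M["world_to_cam"])
for v in range(205,290,8):
  r=[]
  for u in range(275,365,9):
    o,dr=ray("wrist",(u,v),M);X=o+dr*d[v,u];r.append("%4d"%(1000*X[2]))
  print(v,*r)
p,d=manip.grab_frame("scene");M=manip.camera_model("scene")
for v in range(240,262,2):
  r=[]
  for u in range(380,410,3):
    o,dr=ray("scene",(u,v),M);X=o+dr*d[v,u];r.append("%4d"%(1000*X[2]))
  print(v,*r)
print(proj("wrist",[.5073-.018,.279,.143]))
E
```

```text
tcp in wrist (array([316.31795066, 231.59669335]), np.float64(0.18292462800308862)) pad rest (array([316.86978422, 247.7946058 ]), np.float64(0.1626877241645711)) scene tcp (array([393.37934086, 253.8448755 ]), np.float64(1.4136150728859724)) scene rest (array([393.810483  , 248.84559359]), np.float64(1.3988364203846713))
205    0    0   -1   -1    0    0    0    0    0    0
213   -1  141  139  139  140  139  141  140  139    0
221   -1  141  143  142  142  143  143  141  142    0
229    0  142  142  142  141  142  143  143  141    0
237   -1  142  141  141  157  157  158  141  143   -1
245   -1  142  143  165  166  165  165  142  142    0
253   -1  142  165  174  175  174  173  165  164    0
261    0  173  173  180  181  181  181  172  173   -1
269    0  180  180  186  187  187  187  180  179    0
277    0  195  197  194  188  188  195  197  196  195
285  199  200  200  200  192  187  199  200  201  200
240    3    0   -5    3  181  188  216  232  242  240
242    0    1    0    2  172  184  207  224   -5    2
244   -1    0   -2    1  167  173  177    0   -3    5
246    6    0  141  142  159  166  164    0    0    5
248    2    3   -2  140  141  158  145   -1   -2   -1
250    4    0    0  142  146  142  142  144   -4    2
252   -2  139  138  140  143  143  146  141    0   -1
254  141  137  136   -1  146  141  145    1    0    0
256  137    0    1    1  139    5    0    0   -2   -1
258    2    0    0    1    0   -1   -2    1   -1    0
260   -5    0    2    1   -1    0    3   -2    4    0
(array([308.05710048, 214.03946495]), np.float64(0.15857598168017845))
```

The pad is still at its rest height (0.142) and the visible fingertip ends near 0.15, so there is no contact yet even though the TCP reads 0.122. I'll go down in small steps and watch the pad depth.

```bash
cat > pd.py <<'E'
from h import *
from scipy.spatial.transform import Rotation as R
s=manip.state();p,d=manip.grab_frame("wrist");M=manip.camera_model("wrist")
v,u=np.mgrid[205:300,265:375];v=v.ravel();u=u.ravel()
X=np.array([(lambda o,r:o+r*d[b,a])(*ray("wrist",(a,b),M)) for a,b in zip(u,v)])
Y=(X-s["tool_pos"])@R.from_quat(np.r_[s["tool_rot"][1:],s["tool_rot"][0]]).as_matrix()  # tool frame
k=X[:,2]>.06
pad=k&(abs(Y[:,1])>.014)&(abs(Y[:,1])<.019)&(Y[:,0]<.006)&(X[:,2]<.15)
A=np.c_[Y[pad,0],np.ones(pad.sum())];c=np.linalg.lstsq(A,X[pad,2],rcond=None)[0]
fin=k&(abs(Y[:,1])<.008)&(X[:,2]>.06)
print("pad n",pad.sum(),"slope(angle)",np.arctan(c[0]),"z at tcp",c[1],"x range",Y[pad,0].min(),Y[pad,0].max(),"y range",Y[k&(X[:,2]<.15),1].min(),Y[k&(X[:,2]<.15),1].max())
h=-Y[fin,2]
for lo in range(0,50,5):
    q=fin&(-Y[:,2]>lo/1e3)&(-Y[:,2]<(lo+5)/1e3)
    if q.sum(): print(lo,q.sum(),"tool x",Y[q,0].mean().round(4),end="; ")
print(s["time"],s["tool_pos"],s["contact_force"])
E
python3 pd.py
python3 -m crank '[{"x":0,"y":0,"z":0.3,"turn":0},{"x":0,"y":0,"z":0.3,"turn":0},{"x":0,"y":0,"z":0,"turn":0}]'
python3 pd.py
```

```text
pad n 436 slope(angle) 0.02609325470133061 z at tcp 0.14194512935143677 x range -0.01590007668486889 0.005962880339821364 y range -0.020582362659954855 0.019730436748510796
15 665 tool x 0.0125; 20 178 tool x 0.0106; 30 44 tool x 0.0108; 35 143 tool x 0.0106; 40 158 tool x 0.0103; 45 179 tool x 0.0105; 3.6 [0.50708197 0.27898564 0.12247933] [ 0.49487966  0.58210877 -0.39828276]
time: 3.95
tool_pos: [0.5067, 0.2788, 0.1159]
tool_rot: [-0.001, 0.117, 0.993, -0.0]
contact_force: [0.3, -0.3, -0.3]
gripper_width: -0.001
grasp_force: 0.0
pad n 431 slope(angle) 0.01674334577703445 z at tcp 0.1419900736145756 x range -0.012331911874724634 0.00598028662657248 y range -0.020228353689153364 0.019991009582353902
20 153 tool x 0.0167; 25 601 tool x 0.0122; 30 38 tool x 0.0109; 35 145 tool x 0.0104; 40 160 tool x 0.0103; 45 181 tool x 0.0104; 3.95 [0.50671218 0.2788378  0.11588166] [ 0.30818661 -0.30789448 -0.25756812]
```

Finger face ends about 33 mm behind the nominal TCP, with xy centred on the pad, so contact should come near TCP z ≈ 0.109. I continue down while watching this.

```bash
python3 -m crank '[{"x":0,"y":0,"z":0.3,"turn":0},{"x":0,"y":0,"z":0.3,"turn":0},{"x":0,"y":0,"z":0.3,"turn":0},{"x":0,"y":0,"z":0.3,"turn":0},{"x":0,"y":0,"z":0,"turn":0}]'
python3 pd.py
```

```text
time: 4.5
tool_pos: [0.5072, 0.2791, 0.1043]
tool_rot: [0.0, 0.117, 0.993, 0.0]
contact_force: [-0.1, 1.1, 1.4]
gripper_width: 0.001
grasp_force: 0.6
pad n 421 slope(angle) -0.04767129613804355 z at tcp 0.13227698890952616 x range -0.010781329636450971 0.0059863938422015225 y range -0.02076019482539586 0.019405110118641128
20 81 tool x 0.0177; 25 684 tool x 0.0131; 30 45 tool x 0.011; 35 143 tool x 0.0106; 40 167 tool x 0.0105; 45 175 tool x 0.0105; 4.5 [0.50720586 0.27912738 0.10433136] [-0.14157646  1.11686015  1.43724416]
```

The pad now moves with the fingers (z 0.132, sloping). I press on to near the stop.

```bash
python3 -m crank '[{"x":0,"y":0,"z":0.3,"turn":0},{"x":0,"y":0,"z":0.4,"turn":0},{"x":0,"y":0,"z":0.4,"turn":0},{"x":0,"y":0,"z":0.4,"turn":0},{"x":-0.1,"y":0,"z":0.4,"turn":0}]'
python3 -m crank '[{"x":-0.1,"y":0,"z":0.4,"turn":0},{"x":-0.1,"y":0,"z":0.4,"turn":0},{"x":-0.1,"y":0,"z":0.4,"turn":0},{"x":0,"y":0,"z":0,"turn":0}]'
python3 pd.py
python3 -m crank '[{"x":0,"y":0,"z":0.3,"turn":0},{"x":0,"y":0,"z":0.2,"turn":0},{"x":0,"y":0,"z":0.2,"turn":0},{"x":0,"y":0,"z":0,"turn":0}]'
python3 pd.py
```

```text
time: 5.05
tool_pos: [0.5085, 0.2788, 0.0856]
tool_rot: [0.0, 0.117, 0.993, 0.0]
contact_force: [-0.1, 0.0, 3.6]
gripper_width: 0.002
grasp_force: 1.7
time: 5.45
tool_pos: [0.5108, 0.2782, 0.0729]
tool_rot: [-0.0, 0.117, 0.993, 0.0]
contact_force: [-0.8, 2.0, 3.3]
gripper_width: -0.001
grasp_force: 1.8
pad n 462 slope(angle) -0.22542958983495906 z at tcp 0.09946156787542139 x range -0.010747164059309958 0.00597803917418043 y range -0.020328325265289417 0.02019664528589955
15 41 tool x 0.0161; 20 616 tool x 0.0122; 25 41 tool x 0.0074; 30 34 tool x 0.011; 35 145 tool x 0.0107; 40 163 tool x 0.0106; 45 179 tool x 0.0105; 5.45 [0.51076813 0.27816709 0.07286115] [-0.76697827  2.02342535  3.28956255]
time: 5.9
tool_pos: [0.5116, 0.278, 0.0668]
tool_rot: [0.001, 0.117, 0.993, 0.0]
contact_force: [1.1, -0.4, 5.0]
gripper_width: -0.002
grasp_force: 1.8
pad n 467 slope(angle) -0.3023261109108495 z at tcp 0.09273729637146781 x range -0.011223282954881807 0.005987975910164158 y range -0.02038804712730355 0.02028160522556559
15 57 tool x 0.015; 20 564 tool x 0.0111; 25 10 tool x 0.0048; 30 40 tool x 0.011; 35 148 tool x 0.0106; 40 164 tool x 0.0105; 45 183 tool x 0.0106; 5.9 [0.51160328 0.27796422 0.06680841] [ 1.07189794 -0.44329029  4.97923085]
```

```bash
python3 -m crank '[{"x":0,"y":0,"z":0.2,"turn":0},{"x":0,"y":0,"z":0.2,"turn":0},{"x":0,"y":0,"z":0,"turn":0}]'
python3 -m crank '[{"x":0,"y":0,"z":0.2,"turn":0},{"x":0,"y":0,"z":0,"turn":0}]'
python3 pd.py
```

```text
time: 6.25
tool_pos: [0.5109, 0.278, 0.0623]
tool_rot: [-0.0, 0.117, 0.993, -0.0]
contact_force: [0.9, -0.5, 4.3]
gripper_width: 0.002
grasp_force: 1.8
time: 6.45
tool_pos: [0.5112, 0.2781, 0.0613]
tool_rot: [0.0, 0.117, 0.993, -0.0]
contact_force: [-0.2, -1.9, 7.0]
gripper_width: 0.0
grasp_force: 3.6
pad n 488 slope(angle) -0.33500291748806116 z at tcp 0.08703113664626282 x range -0.010687386620920544 0.005944068939665111 y range -0.020462018091152445 0.020166145337751414
15 56 tool x 0.0128; 20 441 tool x 0.0098; 25 1 tool x 0.0049; 30 50 tool x 0.0109; 35 139 tool x 0.0106; 40 159 tool x 0.0105; 45 184 tool x 0.0105; 6.45 [0.5111887  0.2780646  0.06134413] [-0.19957371 -1.90949702  7.02972691]
```

```bash
python3 -m crank '[{"x":0,"y":0,"z":0.2,"turn":0},{"x":0,"y":0,"z":0,"turn":0},{"x":0,"y":0,"z":0,"turn":0}]'
python3 -m crank '[{"x":0,"y":0,"z":0,"turn":0},{"x":0,"y":0,"z":0,"turn":0},{"x":0,"y":0,"z":0,"turn":0},{"x":0,"y":0,"z":0,"turn":0},{"x":0,"y":0,"z":0,"turn":0}]'
python3 pd.py
python3 - <<'E'
from h import *
p,d=manip.grab_frame("scene");w,_=manip.grab_frame("top")
a=cv2.resize(p[190:310,250:430,::-1],(480,320),interpolation=2);b=cv2.resize(w[100:240,200:320,::-1],(274,320),interpolation=2)
cv2.imwrite("pics/s5.png",np.hstack([a,b]))
q=w.astype(int);c,st,m=blob((q[...,1]>q[...,0]+30)&(q[...,1]>q[...,2]+20),262,145,40);print("lime",c,st[4],onplane("top",c,.05))
yaw=-.23;o=np.array([.5073,.279])-np.array([[np.cos(yaw),-np.sin(yaw)],[np.sin(yaw),np.cos(yaw)]])@[-.18,.047]
print("lime hopper frame",np.array([[np.cos(yaw),np.sin(yaw)],[-np.sin(yaw),np.cos(yaw)]])@(onplane("top",c,.05)[:2]-o))
E
```

```text
time: 6.8
tool_pos: [0.5115, 0.2781, 0.0608]
tool_rot: [0.0, 0.117, 0.993, -0.0]
contact_force: [-3.2, -2.0, 14.0]
gripper_width: 0.001
grasp_force: 7.1
time: 7.3
tool_pos: [0.5115, 0.2781, 0.0608]
tool_rot: [0.0, 0.117, 0.993, -0.0]
contact_force: [-2.6, -1.4, 14.6]
gripper_width: -0.003
grasp_force: 7.1
pad n 484 slope(angle) -0.3101470603149538 z at tcp 0.08677981112751036 x range -0.011165490531605135 0.005994947867849249 y range -0.02038147596564531 0.02030876337217205
15 55 tool x 0.0128; 20 445 tool x 0.0099; 25 5 tool x 0.0043; 30 47 tool x 0.011; 35 150 tool x 0.0106; 40 158 tool x 0.0104; 45 177 tool x 0.0105; 7.3 [0.51145374 0.27808277 0.06075919] [-2.64154399 -1.4151006  14.5974902 ]
lime [271.52678571 122.27678571] 112 [0.83184293 0.15556192 0.05      ]
lime hopper frame [0.16413765 0.00080098]
```

View pics/s5.png

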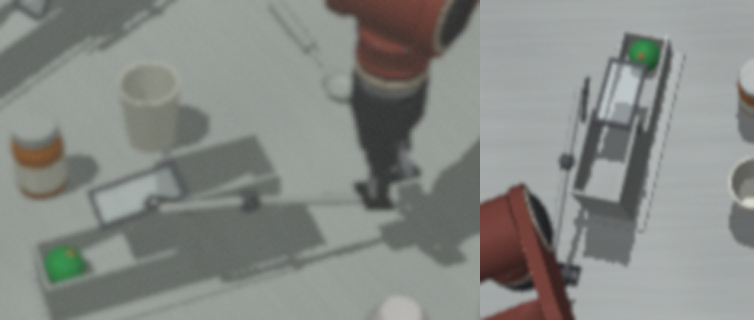

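The lid stands nearly level and the lime (65,262 in the scene part; 642,53 in the top part) is at the chute's end. The lever is on its stop at about 14 N. Now I ease it up over about 2.8 s.

```bash
python3 -m crank '[{"x":0,"y":0,"z":-0.2,"turn":0},{"x":0,"y":0,"z":-0.2,"turn":0},{"x":0.1,"y":0,"z":-0.2,"turn":0},{"x":0.1,"y":0,"z":-0.2,"turn":0},{"x":0.1,"y":0,"z":-0.2,"turn":0}]'
python3 -m crank '[{"x":0.1,"y":0,"z":-0.2,"turn":0},{"x":0,"y":0,"z":-0.2,"turn":0},{"x":0,"y":0,"z":-0.2,"turn":0},{"x":0,"y":0,"z":-0.2,"turn":0},{"x":0,"y":0,"z":-0.2,"turn":0}]'
python3 -m crank '[{"x":0,"y":0,"z":-0.2,"turn":0},{"x":0,"y":0,"z":-0.2,"turn":0},{"x":0,"y":0,"z":-0.2,"turn":0},{"x":0,"y":0,"z":-0.2,"turn":0},{"x":0,"y":0,"z":-0.2,"turn":0}]'
python3 -m crank '[{"x":0,"y":0,"z":-0.2,"turn":0},{"x":0,"y":0,"z":-0.2,"turn":0},{"x":0,"y":0,"z":-0.2,"turn":0},{"x":0,"y":0,"z":-0.2,"turn":0},{"x":0,"y":0,"z":-0.2,"turn":0}]'
python3 -m crank '[{"x":0,"y":0,"z":-0.2,"turn":0},{"x":0,"y":0,"z":-0.2,"turn":0},{"x":0,"y":0,"z":-0.2,"turn":0},{"x":0,"y":0,"z":-0.2,"turn":0},{"x":0,"y":0,"z":-0.2,"turn":0}]'
python3 -m crank '[{"x":0,"y":0,"z":-0.2,"turn":0},{"x":0,"y":0,"z":-0.2,"turn":0},{"x":0,"y":0,"z":-0.2,"turn":0},{"x":0,"y":0,"z":-0.2,"turn":0},{"x":0,"y":0,"z":-0.2,"turn":0}]'
python3 pd.py
```

```text
time: 7.95
tool_pos: [0.5081, 0.2787, 0.0686]
tool_rot: [0.0, 0.117, 0.993, -0.0]
contact_force: [0.9, -0.7, 4.0]
gripper_width: 0.001
grasp_force: 1.7
time: 8.45
tool_pos: [0.5057, 0.2792, 0.0779]
tool_rot: [-0.002, 0.117, 0.993, -0.0]
contact_force: [-3.2, 1.6, 2.6]
gripper_width: 0.001
grasp_force: 1.8
time: 8.95
tool_pos: [0.5071, 0.2789, 0.0887]
tool_rot: [-0.0, 0.117, 0.993, -0.0]
contact_force: [-2.7, 0.4, 2.9]
gripper_width: -0.002
grasp_force: 1.7
time: 9.45
tool_pos: [0.5072, 0.279, 0.0988]
tool_rot: [0.0, 0.117, 0.993, -0.0]
contact_force: [-3.1, 0.3, 2.5]
gripper_width: -0.002
grasp_force: 1.5
time: 9.95
tool_pos: [0.5072, 0.279, 0.1088]
tool_rot: [0.0, 0.117, 0.993, 0.0]
contact_force: [-1.5, 0.1, 3.0]
gripper_width: -0.0
grasp_force: 1.3
time: 10.45
tool_pos: [0.5072, 0.2788, 0.1184]
tool_rot: [0.0, 0.117, 0.993, -0.0]
contact_force: [0.1, -0.1, -0.3]
gripper_width: -0.002
grasp_force: 0.0
pad n 433 slope(angle) 0.03303967553530461 z at tcp 0.14228819099101 x range -0.013269994679828723 0.005993436482674854 y range -0.020201752493754995 0.020053003666410833
15 22 tool x 0.0177; 20 758 tool x 0.0127; 25 38 tool x 0.0117; 30 34 tool x 0.0108; 35 145 tool x 0.0105; 40 159 tool x 0.0102; 45 181 tool x 0.0104; 10.45 [0.50719515 0.27883044 0.11842567] [ 0.14100729 -0.07526895 -0.27322867]
```

The lever is back up and the fingers have let go. I move clear and check.

```bash
python3 -m crank '[{"x":0,"y":0,"z":-1,"turn":0},{"x":0,"y":0,"z":-2,"turn":0},{"x":0,"y":0,"z":-3,"turn":0},{"x":0,"y":0,"z":-3,"turn":0},{"x":0,"y":0,"z":-2,"turn":0}]'
python3 -m crank '[{"x":2,"y":0,"z":0,"turn":0},{"x":3,"y":0,"z":0,"turn":0},{"x":3,"y":0,"z":0,"turn":0},{"x":2,"y":0,"z":0,"turn":0},{"x":0,"y":0,"z":0,"turn":0}]'
python3 - <<'E'
from h import *
p,d=manip.grab_frame("scene");w,_=manip.grab_frame("top")
a=cv2.resize(p[130:310,230:430,::-1],(400,360),interpolation=2);b=cv2.resize(w[90:280,150:420,::-1],(400,360),interpolation=2)
cv2.imwrite("pics/s6.png",np.hstack([a,b]))
E
```

```text
time: 11.0
tool_pos: [0.508, 0.2793, 0.2321]
tool_rot: [0.002, 0.117, 0.993, 0.001]
contact_force: [0.3, 0.2, -0.2]
gripper_width: 0.001
grasp_force: 0.0
time: 11.5
tool_pos: [0.4084, 0.3028, 0.2295]
tool_rot: [0.0, 0.116, 0.993, 0.0]
contact_force: [0.0, -0.3, 0.1]
gripper_width: 0.0
grasp_force: 0.0
```

View pics/s6.png

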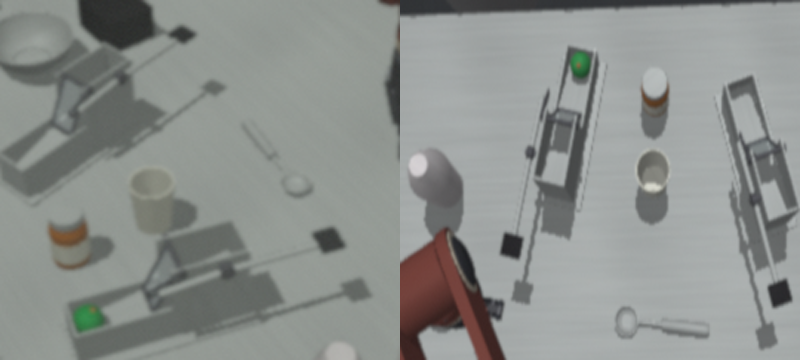

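The lime rests at the end of the chute (88,318 / 580,65), the lid is shut, the lever is up and the arm is clear, with everything else in place.

```bash
python3 -c "
from plant import manip
print(manip.job_done())"
```

```text
the job is handed in; nothing more can be done
None
```

I pressed hopper_a's lever to its stop and held it; the lid stood up and the lime rolled to the chute's end. I then eased the lever up over about 3 s until the lid shut, moved clear, and handed the job in at about 11.6 s with the other items looking undisturbed in the last pictures.

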